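# Latch the lid of the wide rod case

## Task

Two sheet-metal rod cases lie on the bench, each with an end lid and an open draw latch on top. Clamp the lid of the wider case: swing its wire loop down so that it hooks behind the keeper tooth on the lid, then throw the lever over, away from the lid, until it snaps down flat and pulls the lid tight. Leave the narrower case and its latch as they are.

Things in the scene. Friction and masses are not known exactly. Their poses are not given: they have to be found in the camera images.
- wide_case: Wide case, fixed, grey box 76 mm wide, 56 high, 200 long along its x axis, z up. Origin on its underside, straight below the lever's pivot. Body from x = -95 to +33 mm, end lid from +36 to +100 (plus gap), tops level. The latch sits on top, on the line y = 0; the lever's pivot axis (along y) is at x = 0, z = 70 mm. The loop's pivot on the lever is 16 mm from it (lever upright: x = -2, z = 86)
- wide_keeper (a point): Tip of the keeper on the wide lid (moves with it): a 12 mm wide steel tooth that leans 25 degrees to the case's +x, rising from a 6 mm high block on the lid. The loop's crossbar must come down on the +x side of the tooth, onto the block
- wide_lever (a joint): Hinge of the wide case's lever, a steel strip 22 mm wide, 4 thick, reaching 66 mm from its pivot. 0 rad: upright; grows as its top swings to the case's -x (away from the lid); 1.57 (stop): flat, snapped shut. Starts leaning 0.1 to 0.3 rad to +x. Stays where left; once hooked it takes about 3 to 8 N at its end to pass the dead center, then stays shut
- wide_loop (a joint): Hinge of the wire loop on the lever; grows downward. Elevation of the loop above the case's +x = 0.785 - wide_loop + wide_lever (rad): starts at 0.7 to 1.05, held by light friction; pushed (under 1 N) below about 0.6 it sinks by its own weight, to about -0.3 with its 4 mm crossbar (70 mm from the loop's pivot) on the keeper's block. 33 mm wide. Throw the lever smoothly lest the loop lift off
- wide_lid (a joint): Slide of the wide case's end lid along the case's +x: 0 m fully home; 0.008 loose, where its springy gasket (3.5 N per mm) holds it; about 0.001 to 0.002 when clamped by the latch
- wide_tab (a point): Middle of the upper face of the pressing tab on the wide case's loop, 79 mm from the loop's pivot; the tab is 24 mm wide and sticks out 16 mm beyond the crossbar, bent up 20 degrees
- narrow_tab (a point): Middle of the same tab on the loop of the narrow case, a bystander to be left alone: the same latch on a fixed case 46 mm wide, 44 high and about 200 long, lying beside the wide one, nearer to or farther from the robot

How it is judged (in metres and radians):
At the end, for the whole second after the job is handed in: The wide case's lever lies flat (within 0.17 rad of its stop) and its lid, held by the hooked loop alone, is drawn in to less than 4 mm from home (8 mm when loose) (value of joint wide_lever above 1.4 rad and value of joint wide_lid below 0.004 m); the robot touches nothing.
It fails at once if the narrow case's latch is disturbed (its tab moves more than 15 mm) (distance of narrow_tab from where it was at the start of the episode above 0.015 m).
It also fails if it takes over 40 s, if anything falls off the work surface, if the arm or the gripper's body presses on something with over 40 N, if the wrist force passes 120 N, or if a joint passes its speed limit or range.

## Robot

A 7-joint arm with a two-finger parallel gripper is mounted at the origin on a cart in front of the work surface, level with it; the furniture and walls round the work are solid. World frame = base frame: x ahead of the robot, y to its left, z up, the work surface at z = 0. Lengths are in mm, angles in degrees, forces in N, time in s.
With the tool pointing down it reaches from about 425 to 875 mm from the base axis. Payload 4.7 kg.
Tool frame: the origin (TCP) lies midway between the tips of the shut fingers; the grasp point (between the pads) lies 19 mm behind it (env.grasp_offset is the distance from the TCP to the grasp point, in mm); z points along the fingers, y is the line along which they close (so a half turn about z gives the same grasp; the last joint's range is limited). The gripper opens to 87 mm and grips with 3 to 60 N. Pads are 19 mm wide; open, the fingers measure 117 mm over their backs; the gripper's body (75 mm by 190 mm) begins 51 mm behind the grasp point.
Start: joints at [69.162, 18.392, -4.016, 83.108, 1.295, 78.541, -3.26], TCP at [239.752, -604.189, 222.587] pointing down, gripper open.
Joint ranges: [-163.93, 163.93], [-17.29, 119.83], [-79.2, 71.16], [3.27, 140.29], [-89.18, 269.18], [5.43, 117.66], [-154.24, 154.24]. Speed limits (degrees/s): [147.25, 147.25, 180, 180, 180, 180, 180].

## Interface

Orientations are given as a 3x3 rotation matrix whose columns are the frame's x, y, z axes.
In Python, from workcell import monitor, viewer, env gives the robot as it stands.
- The arm moves only by the tool drive_tool, never from a script. Its argument "plan" is a list of rows, each a list of 7 numbers: the turn, a rotation vector about the tool's x, y, z in rad, then the shift along the tool's x, y, z in mm, then the gripper command: -1 is fully open, 1 is shut, values between are in proportion. A call has 1 to 20 rows; each row shifts and turns the commanded pose from where the row before left it, along the tool's axes as they then stand; what a row does not reach is not made up. A row lasts 1/8 s, in which the tool goes at most 62.5 mm and 10.7 degrees, less where a joint would pass 70% of its speed; a pose out of reach is approached as far as the arm can. A call with a gripper value outside its range is refused whole. The fingers move at their own pace and stop on an object; "squeeze" is the grip in N (left out, the last holds). Time passes only in rows, so rows that do not move let the fingers close. It gives the time, the measured TCP pose, the force, the opening and the grip force at its end, in the units of the state.
- monitor.get_state(): the state, without advancing time (a new reading comes with each control period).
- viewer.capture(name): name is "scene" or "side" or "wrist"; returns the picture (480x640x3 uint8, red, green, blue); there is no depth.
- viewer.get_calibration(name): a dict with "fx", "fy", "cx", "cy" (pixels), "position" and "attitude" of the camera in the world; the wrist camera has in their place "tool_from_camera" (4x4, takes a point from camera to tool coordinates, whose origin is the TCP and whose axes are the flange's). Camera axes: x right, y down, z forward; pixel columns grow to the right and rows downward; lengths in mm; the calibration is good to about 2 mm. A picture is of the moment at which its call begins: read the wrist's pose just before it. get_calibration takes no time and is no camera call.
- env.job_done(): hands the job in; it is judged then, once.
Trained networks look in the newest picture that a camera, given by its name, has taken for a name from the list of things; names that differ only in an ending like _2 or _b are one class to them, and where a whole thing is asked for, a point or a joint stands for the part that bears it (a point fixed in the world has none). Each returns a list of dicts, best first, with "score" (0 to 1); they miss things now and then, are a little off and sometimes report something else, mostly with a low value. They report only what shows in the picture. A call takes as long as a camera call.
- viewer.recognise(target, camera): "at" ([column, row] in pixels, amid what is visible of it).
- viewer.outline_of(target, camera): "mask" (480x640 bool, what is visible of it) and "at" ([column, row] in pixels, amid what is visible of it).
The state is a dict: "clock": time; "qpos": joint angles; "qd": joint speeds; "effort": joint torques, N m; "position": TCP position; "eef_rot": TCP orientation; "force": force on the tool from outside, world axes, zero at the start; "moment": the same for the moment, N m; "width": finger opening in mm; "grip_force": force on a finger pad.
Only numpy, scipy, OpenCV 4.12 (cv2) and the standard library are available. Lean on these libraries where they do the work, as an engineer would, in place of code of your own. Each camera call takes 0.05 s, during which the arm holds its last target. There are 200 camera calls.

## Working session

There is one attempt and no reset: what is moved stays moved. The work goes in short steps, Python scripts to look and compute and a tool call to move; the robot and the scene stay as the last step left them, time stands still between calls to the robot, and variables do not carry over. Pictures are saved under pics/ and viewed, at most 10 in all, crops included, and the job is handed in when it is done.

Besides the shell and the picture viewer there is one more tool, called after "Request:" as name(argument=value, ...) on one line, values as JSON. drive_tool: Moves the arm, as the interface text tells. Its arguments: {"type":"object","properties":{"plan":{"type":"array"},"squeeze":{"type":"number"}},"required":["plan"]}

```bash
mkdir -p pics; ls; python3 - <<'E'
from workcell import monitor, viewer, env
import cv2,numpy as np
s=monitor.get_state();print(s['clock'],s['position'],np.round(s['eef_rot'],3).tolist(),s['width'])
for c in ['scene','side']:
    im=viewer.capture(c);cv2.imwrite(f'pics/{c}0.png',im[:,:,::-1])
    k=viewer.get_calibration(c);print(c,k)
    for t in ['wide_case','wide_keeper','wide_tab','narrow_tab','wide_lever','wide_loop','wide_lid']:
        print(t,[(np.round(d['at']).tolist(),round(d['score'],2)) for d in viewer.recognise(t,c)][:3])
print(viewer.get_calibration('wrist'))
E
```

```text
pics
0.0 [ 239.51882233 -603.67490457  221.47206863] [[0.929, 0.369, -0.001], [0.369, -0.929, 0.002], [-0.0, -0.002, -1.0]] 87.15890547419696
scene {'fx': 503.8138394476737, 'fy': 503.8138394476737, 'cx': 316.0229470877376, 'cy': 237.97627634129532, 'position': array([ -5.15555043, 166.10013001, 640.01846985]), 'attitude': array([[-0.68055952, -0.45482677,  0.57443132],
       [-0.7326714 ,  0.42844398, -0.528799  ],
       [-0.0055997 , -0.7807486 , -0.62482019]])}
wide_case [([373.0, 279.0], 0.96)]
wide_keeper [([348.0, 296.0], 0.9)]
wide_tab [([363.0, 238.0], 0.73), ([345.0, 296.0], 0.23)]
narrow_tab [([321.0, 216.0], 0.6), ([371.0, 282.0], 0.27)]
wide_lever [([374.0, 243.0], 0.73)]
wide_loop [([361.0, 238.0], 0.48)]
wide_lid [([344.0, 301.0], 0.71)]
side {'fx': 614.4809011806993, 'fy': 614.4809011806993, 'cx': 318.2860344578462, 'cy': 233.28618314034128, 'position': array([-3.04823820e-01,  2.91705918e+02,  5.00995848e+02]), 'attitude': array([[-0.78669493, -0.26136478,  0.55928485],
       [-0.6169187 ,  0.36637751, -0.6965478 ],
       [-0.02285633, -0.8930039 , -0.44946815]])}
wide_case [([373.0, 292.0], 0.82)]
wide_keeper [([349.0, 314.0], 0.94)]
wide_tab [([363.0, 227.0], 0.78), ([348.0, 312.0], 0.59)]
narrow_tab [([303.0, 216.0], 0.74)]
wide_lever [([376.0, 239.0], 0.55)]
wide_loop [([364.0, 230.0], 0.8)]
wide_lid [([345.0, 312.0], 0.97)]
{'fx': 388.52605780275746, 'fy': 388.52605780275746, 'cx': 322.27378213939704, 'cy': 242.67631921890177, 'tool_from_camera': array([[-5.78035047e-05, -9.57070498e-01, -2.89855236e-01,
         7.96384941e+01],
       [ 9.99999142e-01,  3.24040892e-04, -1.26936963e-03,
         3.16056077e-01],
       [ 1.30880117e-03, -2.89855060e-01,  9.57069658e-01,
        -1.62592894e+02],
       [ 0.00000000e+00,  0.00000000e+00,  0.00000000e+00,
         1.00000000e+00]])}
```

View pics/scene0.png

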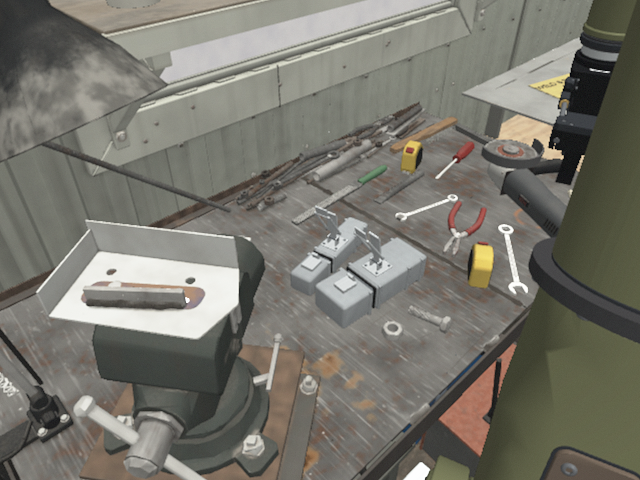

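View pics/side0.png

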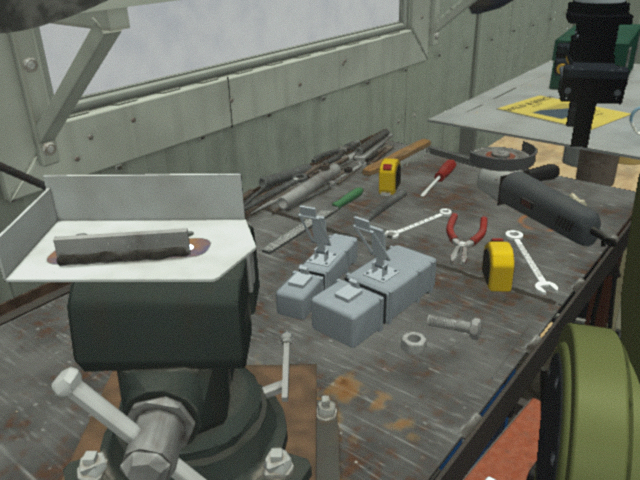

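```bash
cat > h.py <<'E'
from workcell import monitor, viewer, env
import cv2,numpy as np
def proj(k,P,T=None):
    R,t=(k['attitude'],k['position']) if T is None else (T[:3,:3],T[:3,3])
    c=(np.asarray(P)-t)@R
    return np.c_[c[:,0]/c[:,2]*k['fx']+k['cx'],c[:,1]/c[:,2]*k['fy']+k['cy']]
def tri(obs):
    A=[];b=[]
    for k,R,t,uv in obs:
        d=R@np.array([(uv[0]-k['cx'])/k['fx'],(uv[1]-k['cy'])/k['fy'],1]);d/=np.linalg.norm(d)
        M=np.eye(3)-np.outer(d,d);A.append(M);b.append(M@t)
    return np.linalg.lstsq(np.vstack(A),np.hstack(b),rcond=None)[0]
def wristT(s):
    T=np.eye(4);T[:3,:3]=s['eef_rot'];T[:3,3]=s['position'];return T@viewer.get_calibration('wrist')['tool_from_camera']
E
python3 - <<'E'
from h import *
K={c:viewer.get_calibration(c) for c in ['scene','side']}
px={'keeper':((348,296),(349,314)),'tab':((363,238),(363,227)),'ntab':((321,216),(303,216)),'lever':((374,243),(376,239)),'lid':((344,301),(345,312)),'case':((373,279),(373,292))}
for n,(a,b) in px.items():
    print(n,np.round(tri([(K[c],K[c]['attitude'],K[c]['position'],u) for c,u in zip(K,(a,b))])))
def plane(k,uv,z):
    d=k['attitude']@np.array([(uv[0]-k['cx'])/k['fx'],(uv[1]-k['cy'])/k['fy'],1]);t=k['position'];return (t+d*(z-t[2])/d[2])
for c,i in(('scene',0),('side',1)):print(c,'keeper@70',plane(K[c],px['keeper'][i],66).round())
for c in K:
    viewer.capture(c)
    for t in ['wide_case','wide_lid']:
        for d in viewer.outline_of(t,c)[:1]:
            m=d['mask'].astype(np.uint8);np.save(f'{t}_{c}.npy',m);print(t,c,m.sum(),cv2.boundingRect(m))
from scipy.optimize import minimize
M={c:np.load(f'wide_case_{c}.npy') for c in K}
def box(p,x0,x1):
    x,y,a=p;P=np.array([[X,Y,Z] for X in(x0,x1) for Y in(-38,38) for Z in(0,56)],float)
    c,s=np.cos(a),np.sin(a);return np.c_[x+c*P[:,0]-s*P[:,1],y+s*P[:,0]+c*P[:,1],P[:,2]]
def cost(p):
    J=0
    for c in K:
        m=np.zeros((480,640),np.uint8)
        h=cv2.convexHull((proj(K[c],box(p,-95,108))*16).astype(np.int32));cv2.fillConvexPoly(m,h,1,shift=4)
        J+=1-(m&M[c]).sum()/(m|M[c]).sum()
    return J
k0=tri([(K[c],K[c]['attitude'],K[c]['position'],u) for c,u in zip(K,px['case'])])
best=min((minimize(cost,[k0[0],k0[1],a],method='Nelder-Mead',options=dict(initial_simplex=[[k0[0],k0[1],a],[k0[0]+20,k0[1],a],[k0[0],k0[1]+20,a],[k0[0],k0[1],a+.2]])) for a in np.arange(0,6.28,.4)),key=lambda r:r.fun)
print(best.x,np.degrees(best.x[2]),best.fun)
E
```

```text
keeper [ 421. -300.    7.]
tab [ 400. -304.  147.]
ntab [ 506. -311.  131.]
lever [ 404. -339.  115.]
lid [ 399. -263.   37.]
case [ 416. -357.   15.]
scene keeper@70 [ 379. -256.   66.]
side keeper@70 [ 372. -229.   66.]
wide_case scene 5686 (316, 227, 111, 101)
wide_lid scene 2353 (316, 267, 58, 61)
wide_case side 8165 (311, 217, 126, 130)
wide_lid side 3629 (311, 279, 73, 69)
[ 407.57700486 -340.81332227    4.69268202] 268.8708741717883 0.29197112239482903
```

Request:
drive_tool(plan=[[0, 0, 0, 20, -15, -14, 1], [0, 0, 0, 37.5, -28, -17, 1], [0, 0, 0, 37.5, -28, -17, 1], [0, 0, 0, 37.5, -28, -17, 1], [0, 0, 0, 37.5, -28, -17, 1], [0, 0, 0, 37.5, -28, -17, 1], [0, 0, 0, 37.5, -28, -12, 1], [0, 0, -0.17, 0, 0, 0, 1], [0, 0, -0.17, 0, 0, 0, 1], [0, 0, -0.17, 0, 0, 0, 1], [0, 0, -0.17, 0, 0, 0, 1], [0, 0, -0.17, 0, 0, 0, 1], [0, 0, -0.17, 0, 0, 0, 1], [0, 0, -0.17, 0, 0, 0, 1], [0, 0, 0, 0, 0, 0, 1]])

```text
clock: 2.98
position: [400.5, -342.3, 334.5]
eef_rot: [[0.003, 1.0, 0.001], [1.0, -0.003, -0.001], [-0.001, 0.001, -1.0]]
force: [-0.1, 0.6, 0.9]
width: 0.4
grip_force: 0.0
```

```bash
python3 - <<'E'
from h import *
s=monitor.get_state();print(s['clock'],s['position'],np.round(s['eef_rot'],3).tolist(),s['qpos'].round(),s['width'])
im=viewer.capture('wrist');cv2.imwrite('pics/w1.png',im[:,:,::-1])
for t in ['wide_case','wide_keeper','wide_tab','narrow_tab','wide_lever','wide_loop','wide_lid']:
        print(t,[(np.round(d['at']).tolist(),round(d['score'],2)) for d in viewer.recognise(t,'wrist')][:3])
E
```

```text
2.975 [ 400.51937519 -342.27151488  334.51175897] [[0.003, 1.0, 0.001], [1.0, -0.003, -0.001], [-0.001, 0.001, -1.0]] [ 54.   2. -17.  89.   1.  88.  37.] 0.36726650572434194
wide_case [([329.0, 188.0], 0.61)]
wide_keeper [([331.0, 134.0], 0.96)]
wide_tab [([329.0, 181.0], 0.84), ([329.0, 132.0], 0.61)]
narrow_tab [([435.0, 182.0], 0.58)]
wide_lever [([325.0, 202.0], 0.62)]
wide_loop [([330.0, 181.0], 0.58)]
wide_lid [([329.0, 131.0], 0.88)]
```

View pics/w1.png

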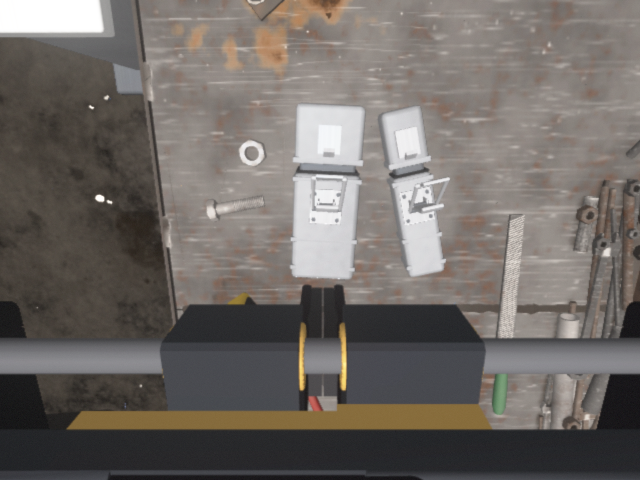

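```bash
cat >> h.py <<'E'
from scipy.optimize import minimize
def box(p,x0,x1):
    x,y,a=p;P=np.array([[X,Y,Z] for X in(x0,x1) for Y in(-38,38) for Z in(0,56)],float)
    return toW(p,P)
def toW(p,P):
    x,y,a=p;P=np.asarray(P,float);c,s=np.cos(a),np.sin(a);return np.c_[x+c*P[:,0]-s*P[:,1],y+s*P[:,0]+c*P[:,1],P[:,2]]
def plane(k,T,uv,z):
    d=T[:3,:3]@np.array([(uv[0]-k['cx'])/k['fx'],(uv[1]-k['cy'])/k['fy'],1]);t=T[:3,3];return t+d*(z-t[2])/d[2]
E
python3 - <<'E'
from h import *
k=viewer.get_calibration('wrist');s=monitor.get_state();T=wristT(s)
im=viewer.capture('wrist')
M=np.zeros((480,640),np.uint8)
for t in ['wide_case','wide_lid','wide_lever','wide_loop']:
    d=viewer.outline_of(t,'wrist')[0];m=d['mask'].astype(np.uint8);print(t,round(d['score'],2),m.sum(),cv2.boundingRect(m));np.save(f'{t}_w.npy',m)
    if t in('wide_case','wide_lid'): M|=m
def cost(p):
    m=np.zeros((480,640),np.uint8)
    h=cv2.convexHull((proj(k,box(p,-95,108),T)*16).astype(np.int32));cv2.fillConvexPoly(m,h,1,shift=4)
    return 1-(m&M).sum()/(m|M).sum()
r=None
for y in(-330,-300,-270):
  for a in(1.4,1.5,1.6):
    q=minimize(cost,[400,y,a],method='Nelder-Mead',options=dict(initial_simplex=[[400,y,a],[415,y,a],[400,y+20,a],[400,y,a+.1]]))
    if r is None or q.fun<r.fun:r=q
p=r.x;print(p.round(3),np.degrees(p[2]),r.fun)
np.save('p.npy',p)
o=im[:,:,::-1].copy();cv2.drawContours(o,cv2.findContours(M,0,1)[0],-1,(0,255,0),1)
for q in proj(k,np.r_[box(p,-95,33),box(p,44,108)],T):cv2.circle(o,tuple(int(v) for v in q.round()),1,(0,0,255),-1)
o=o[80:300,260:470];cv2.imwrite('pics/w1o.png',cv2.resize(o,None,fx=2.7,fy=2.7,interpolation=cv2.INTER_CUBIC))
print('keeper',plane(k,T,(331,134),70))
for n,uv,z in (('tab',(329,181),145),):print(n,plane(k,T,uv,z))
E
```

```text
wide_case 0.97 11636 (291, 101, 76, 178)
wide_lid 0.77 4250 (293, 101, 74, 64)Traceback (most recent call last):
  File "<stdin>", line 6, in <module>
IndexError: list index out of range
```

```bash
cat > fit.py <<'E'
from h import *
k=viewer.get_calibration('wrist');s=monitor.get_state();T=wristT(s)
im=viewer.capture('wrist')
M=np.zeros((480,640),np.uint8)
for t in ['wide_case','wide_lid']:
    M|=viewer.outline_of(t,'wrist')[0]['mask'].astype(np.uint8)
def cost(p):
    m=np.zeros((480,640),np.uint8)
    h=cv2.convexHull((proj(k,box(p,-95,108),T)*16).astype(np.int32));cv2.fillConvexPoly(m,h,1,shift=4)
    return 1-(m&M).sum()/(m|M).sum()
r=None
for y in(-330,-300,-270):
  for a in(1.4,1.5,1.6):
    q=minimize(cost,[400,y,a],method='Nelder-Mead',options=dict(initial_simplex=[[400,y,a],[415,y,a],[400,y+20,a],[400,y,a+.1]]))
    if r is None or q.fun<r.fun:r=q
p=r.x;print(p.round(3),np.degrees(p[2]),r.fun)
np.save('p.npy',p)
o=im[:,:,::-1].copy()
for q in proj(k,np.r_[box(p,-95,33),box(p,44,108),toW(p,[[0,0,70],[0,-11,70],[0,11,70]])],T):cv2.circle(o,tuple(int(v) for v in q.round()),1,(0,0,255),-1)
o=o[80:300,260:470];cv2.imwrite('pics/w1o.png',cv2.resize(o,None,fx=2.7,fy=2.7,interpolation=cv2.INTER_CUBIC))
def inv(w):
    c,s_=np.cos(p[2]),np.sin(p[2]);d=w-np.r_[p[:2],0];return np.r_[c*d[0]+s_*d[1],-s_*d[0]+c*d[1],d[2]].round(1)
print('keeper',inv(plane(k,T,(331,134),70)))
# tab lies on y=0 plane of case: elevation from tab pixel
for th in(-.3,-.2,-.1):
  for e in np.arange(.7,1.06,.05):
    px,pz=-2*np.cos(th)-16*np.sin(th),70+16*np.cos(th)-2*np.sin(th)
    u=proj(k,toW(p,[[px+79*np.cos(e),0,pz+79*np.sin(e)]]),T)[0];print(th,round(e,2),u.round(1),end=';')
  print()
for t in ['wide_keeper','wide_tab','narrow_tab','wide_lever']:
    print(t,[(np.round(d['at']).tolist(),round(d['score'],2)) for d in viewer.recognise(t,'wrist')][:2])
E
python3 fit.py
```

```text
[ 404.871 -349.08     1.512] 86.62425911882838 0.048851289707223966
keeper [76.2  0.  70. ]
-0.3 0.7 [331.8 150.5];-0.3 0.75 [331.7 153.7];-0.3 0.8 [331.6 157.1];-0.3 0.85 [331.4 160.7];-0.3 0.9 [331.3 164.4];-0.3 0.95 [331.1 168.3];-0.3 1.0 [330.9 172.4];-0.3 1.05 [330.8 176.5];
-0.2 0.7 [331.7 152.4];-0.2 0.75 [331.6 155.6];-0.2 0.8 [331.5 159. ];-0.2 0.85 [331.3 162.5];-0.2 0.9 [331.2 166.3];-0.2 0.95 [331.  170.2];-0.2 1.0 [330.8 174.2];-0.2 1.05 [330.7 178.4];
-0.1 0.7 [331.6 154.2];-0.1 0.75 [331.5 157.4];-0.1 0.8 [331.4 160.8];-0.1 0.85 [331.2 164.4];-0.1 0.9 [331.1 168.1];-0.1 0.95 [330.9 172. ];-0.1 1.0 [330.7 176.1];-0.1 1.05 [330.5 180.3];
wide_keeper [([332.0, 134.0], 0.97)]
wide_tab [([323.0, 178.0], 0.59)]
narrow_tab [([432.0, 183.0], 0.71)]
wide_lever [([329.0, 200.0], 0.88)]
```

View pics/w1o.png

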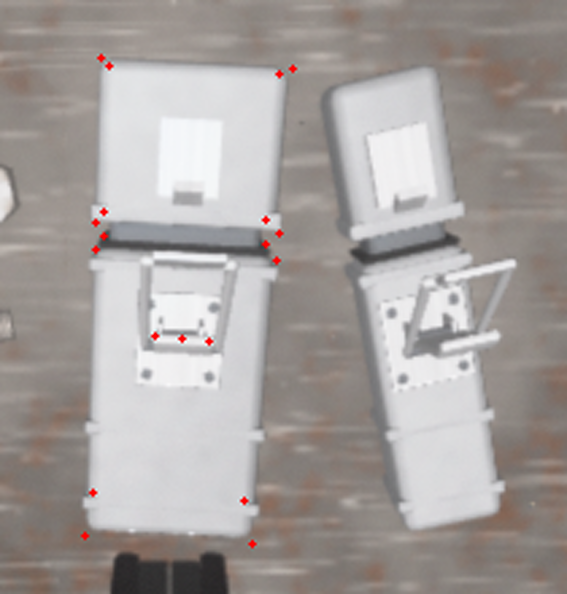

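Request:
drive_tool(plan=[[0, 0, 0.055, 0, 0, 0, 1], [0, 0, 0, 7, 2.5, 35, 1], [0, 0, 0, 8, 2.2, 45, 1], [0, 0, 0, 0, 0, 45, 1], [0, 0, 0, 0, 0, 30, 1], [0, 0, 0, 0, 0, 0, 1]])

```text
clock: 4.68
position: [404.0, -327.9, 176.3]
eef_rot: [[0.058, 0.998, -0.004], [0.998, -0.058, 0.003], [0.003, -0.004, -1.0]]
force: [-0.2, -0.5, 0.2]
width: 0.4
grip_force: 0.0
```

```bash
cat > st.py <<'E'
from h import *
import sys
p=np.load('p.npy')
def inv(w):
    c,s_=np.cos(p[2]),np.sin(p[2]);d=w-np.r_[p[:2],0];return np.r_[c*d[0]+s_*d[1],-s_*d[0]+c*d[1],d[2]].round(1)
s=monitor.get_state();k=viewer.get_calibration('wrist');T=wristT(s)
print(s['clock'],'case TCP',inv(s['position']),np.round(s['eef_rot'],3).tolist(),s['force'].round(1))
P=[]
im=viewer.capture('wrist');sd=viewer.capture('side')
for c in('wrist','side'):
  for t in ['wide_keeper','wide_tab','narrow_tab','wide_lever','wide_loop']:
    print(c,t,[(np.round(d['at']).tolist(),round(d['score'],2)) for d in viewer.recognise(t,c)][:2])
a=cv2.resize(im[0:400,160:480],(480,600));b=cv2.resize(sd[190:350,260:345+0],(319,600))
cv2.imwrite(f'pics/{sys.argv[1]}.png',np.hstack([a,b])[:,:,::-1])
E
python3 st.py a1
```

```text
4.675 case TCP [ 21.1   2.1 176.3] [[0.058, 0.998, -0.004], [0.998, -0.058, 0.003], [0.003, -0.004, -1.0]] [-0.2 -0.5  0.2]
wrist wide_keeper [([327.0, 161.0], 0.75)]
wrist wide_tab [([325.0, 252.0], 0.76)]
wrist narrow_tab [([500.0, 244.0], 0.81)]
wrist wide_lever [([324.0, 268.0], 0.58)]
wrist wide_loop [([325.0, 251.0], 0.62)]
side wide_keeper [([347.0, 312.0], 0.67)]
side wide_tab [([366.0, 230.0], 0.71)]
side narrow_tab [([306.0, 216.0], 0.69)]
side wide_lever [([376.0, 240.0], 0.86), ([307.0, 220.0], 0.18)]
side wide_loop [([365.0, 229.0], 0.87)]
```

View pics/a1.png

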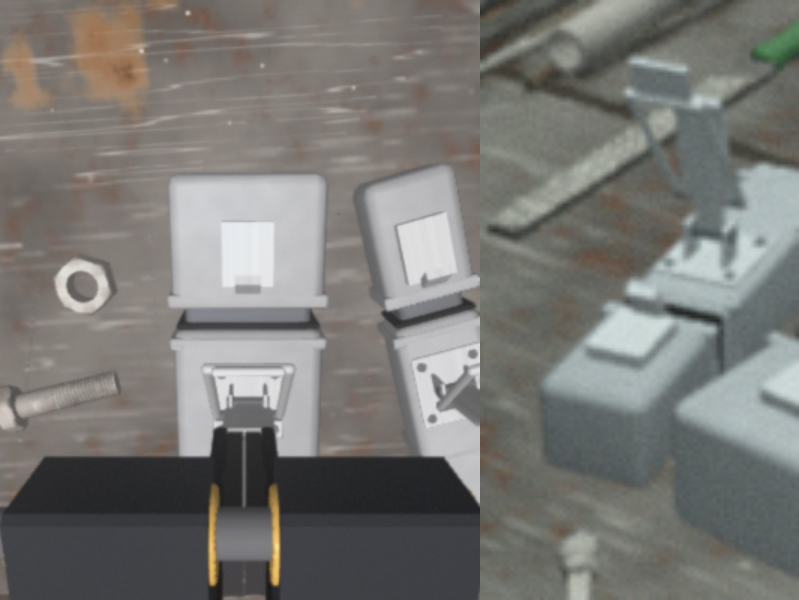

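```bash
python3 - <<'E'
from h import *
p=np.load('p.npy');k=viewer.get_calibration('wrist')
def inv(w):
    c,s_=np.cos(p[2]),np.sin(p[2]);d=w-np.r_[p[:2],0];return np.r_[c*d[0]+s_*d[1],-s_*d[0]+c*d[1],d[2]].round(1)
Tc=k['tool_from_camera']
A=np.eye(4);A[:3,:3]=np.array([[.003,1,.001],[1,-.003,-.001],[-.001,.001,-1]]);A[:3,3]=[400.5,-342.3,334.5];A=A@Tc
B=wristT(monitor.get_state())
for n,a,b in(('bar',(330.4,175.6),(325.5,246)),('tooth',(330.4,150.4),(325.3,193)),('block c',(330.4,138),(325,168)),('lidfront',(332,106),(325,117.5)),('pivot?',(0,0),(0,0))):
    if a[0]:print(n,inv(tri([(k,A[:3,:3],A[:3,3],a),(k,B[:3,:3],B[:3,3],b)])))
print('lidfront@56',inv(plane(k,B,(325,117.5),56)),'bodyfront@56',inv(plane(k,B,(325,225),56)),'tooth@72',inv(plane(k,B,(325.3,190),72)))
for e in(.7,.8,.9,1.,1.05):
  print(e,[proj(k,toW(p,[[1.2+70*np.cos(e),0,86+70*np.sin(e)]]),X)[0].round(1).tolist() for X in(A,B)])
for z in(140,145,150,155): print(z,inv(plane(k,B,(325.5,246),z)))
E
```

```text
bar [ 45.8  -0.4 168.4]
tooth [ 63.9  -0.3 127.9]
block c [73.8 -0.4 92.5]
lidfront [104.7  -0.5  77.1]
lidfront@56 [104.7  -1.3  56. ] bodyfront@56 [27.3 -1.5 56. ] tooth@72 [56.4 -1.5 72. ]
0.7 [[330.2, 160.8], [323.5, 210.2]]
0.8 [[330.0, 166.6], [323.5, 220.8]]
0.9 [[329.8, 173.0], [323.5, 232.4]]
1.0 [[329.5, 179.9], [323.5, 244.8]]
1.05 [[329.3, 183.5], [323.5, 251.3]]
140 [ 36.8  -1.1 140. ]
145 [ 38.4  -1.  145. ]
150 [ 40.  -1. 150.]
155 [ 41.5  -0.9 155. ]
```

Request:
drive_tool(plan=[[0, 0, 0, 0, 1.5, 14, 1], [0, 0, 0, 0, 1.5, 14, 1], [0, 0, 0, 4, 0, 0, 1], [0, 0, 0, 5, 0, 0, 1], [0, 0, 0, 6, 0, 1, 1], [0, 0, 0, 6, 0, 3, 1], [0, 0, 0, 5, 0, 4, 1], [0, 0, 0, 5, 0, 6, 1], [0, 0, 0, 4, 0, 6, 1], [0, 0, 0, 3, 0, 6, 1], [0, 0, 0, 0, 0, 0, 1], [0, 0, 0, -8, 0, -20, 1], [0, 0, 0, 0, 0, -20, 1], [0, 0, 0, 0, 0, 0, 1]])

```text
clock: 7.02
position: [411.3, -300.2, 166.1]
eef_rot: [[0.058, 0.998, 0.003], [0.998, -0.058, -0.002], [-0.002, 0.003, -1.0]]
force: [-0.4, -0.5, -1.8]
width: 0.7
grip_force: 0.0
```

```bash
sed -i 's/sd\[190:350,260:345+0\]/sd[200:350,325:405]/' st.py; python3 st.py a2
```

```text
7.025 case TCP [ 49.2  -3.5 166.1] [[0.058, 0.998, 0.003], [0.998, -0.058, -0.002], [-0.002, 0.003, -1.0]] [-0.4 -0.5 -1.8]
wrist wide_keeper [([317.0, 193.0], 0.59)]
wrist wide_tab [([313.0, 220.0], 0.79), ([317.0, 191.0], 0.35)]
wrist narrow_tab [([493.0, 298.0], 0.94)]
wrist wide_lever [([318.0, 190.0], 0.74), ([313.0, 219.0], 0.58)]
wrist wide_loop [([314.0, 216.0], 0.87)]
side wide_keeper []
side wide_tab [([366.0, 289.0], 0.6)]
side narrow_tab [([309.0, 215.0], 0.84)]
side wide_lever [([378.0, 259.0], 0.93)]
side wide_loop [([361.0, 284.0], 0.64)]
```

View pics/a2.png

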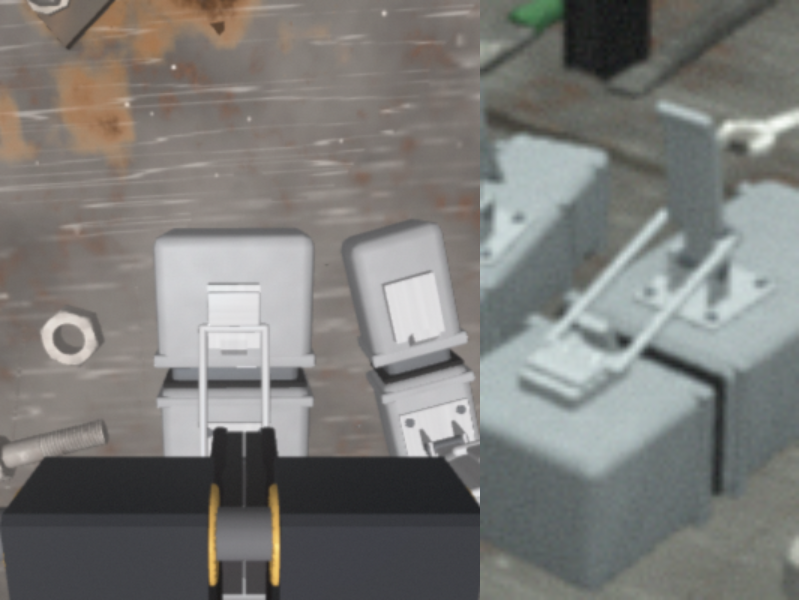

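Request:
drive_tool(plan=[[0, 0, 0, -5, -4, 15, 1], [0, 0, 0, -4, 0, 16, 1], [0, 0, 0, 0, 0, 16, 1], [0, 0, 0, -4, 0, 0, 1], [0, 0, 0, 0, 0, 0, 1]])

```text
clock: 8.25
position: [405.6, -312.4, 117.6]
eef_rot: [[0.058, 0.998, 0.0], [0.998, -0.058, -0.0], [-0.0, 0.0, -1.0]]
force: [0.9, -0.7, 0.8]
width: 0.8
grip_force: 0.0
```

```bash
python3 - <<'E'
from h import *
p=np.load('p.npy')
s=monitor.get_state();c,n=np.cos(p[2]),np.sin(p[2]);d=s['position']-np.r_[p[:2],0]
print('case TCP',c*d[0]+n*d[1],-n*d[0]+c*d[1],d[2],s['force'].round(1),s['qpos'].round())
k=viewer.get_calibration('side')
for th in(-.3,-.2,-.1,0):print(th,proj(k,toW(p,[[-66*np.sin(th),0,70+66*np.cos(th)]])).round(1))
E
```

```text
case TCP 36.61996614579029 1.4056606288329359 117.58576176779884 [ 0.9 -0.7  0.8] [ 52.   7. -19. 109.   3.  64.  29.]
-0.3 [[371.9 229.4]]
-0.2 [[374.8 226.6]]
-0.1 [[377.7 224.3]]
0 [[380.6 222.5]]
```

Request:
drive_tool(plan=[[0, 0, 0, -12, 0, -1.5, 1], [0, 0, 0, -6, 0, -0.5, 1], [0, 0, 0, -6.5, 0, -0.5, 1], [0, 0, 0, -5, 0, 0, 1], [0, 0, 0, -5, 0, 0.6, 1], [0, 0, 0, -5, 0, 1, 1], [0, 0, 0, -4.8, 0, 1.6, 1], [0, 0, 0, -4.5, 0, 2, 1], [0, 0, 0, -4.3, 0, 2.4, 1], [0, 0, 0, -4.2, 0, 2.9, 1], [0, 0, 0, -3.8, 0, 3.3, 1], [0, 0, 0, -3.4, 0, 3.6, 1], [0, 0, 0, -3.1, 0, 3.9, 1], [0, 0, 0, -2.7, 0, 4.2, 1], [0, 0, 0, -2.2, 0, 4.5, 1], [0, 0, 0, -1.7, 0, 4.7, 1], [0, 0, 0, -1.4, 0, 4.8, 1], [0, 0, 0, -0.7, 0, 5, 1], [0, 0, 0, -0.3, 0, 4, 1], [0, 0, 0, 0, 0, 1, 1]])

```text
clock: 10.75
position: [400.7, -388.9, 72.1]
eef_rot: [[0.058, 0.998, -0.001], [0.998, -0.058, -0.001], [-0.001, -0.001, -1.0]]
force: [-3.9, 2.8, 14.8]
width: 0.3
grip_force: 7.3
```

Request:
drive_tool(plan=[[0, 0, 0, 0, 0, 1, 1], [0, 0, 0, 0, 0, 0, 1], [0, 0, 0, 0, 0, -15, 1], [0, 0, 0, 0, 0, -40, 1], [0, 0, 0, 0, 0, -50, 1], [0, 0, 0, 0, 0, 0, 1]])

```text
clock: 11.5
position: [403.4, -390.6, 179.5]
eef_rot: [[0.058, 0.998, 0.006], [0.998, -0.058, -0.007], [-0.006, 0.007, -1.0]]
force: [0.4, -0.6, 0.5]
width: 0.5
grip_force: 0.0
```

```bash
python3 st.py a3
```

```text
11.5 case TCP [-41.6  -1.  179.5] [[0.058, 0.998, 0.006], [0.998, -0.058, -0.007], [-0.006, 0.007, -1.0]] [ 0.4 -0.6  0.5]
wrist wide_keeper [([321.0, 66.0], 0.77)]
wrist wide_tab [([330.0, 102.0], 0.63)]
wrist narrow_tab [([507.0, 125.0], 0.86)]
wrist wide_lever [([321.0, 191.0], 0.9)]
wrist wide_loop [([309.0, 102.0], 0.79)]
side wide_keeper [([351.0, 310.0], 0.85)]
side wide_tab [([356.0, 286.0], 0.67)]
side narrow_tab [([308.0, 218.0], 0.54)]
side wide_lever [([390.0, 260.0], 0.69)]
side wide_loop [([363.0, 285.0], 0.79)]
```

View pics/a3.png

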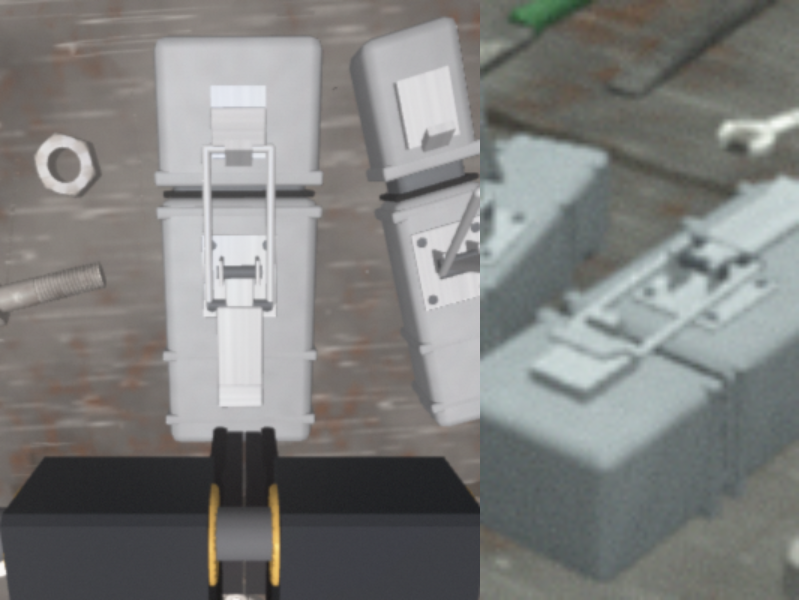

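The lever lies flat, with its end at crop (240, 400). The crossbar is hooked over the tooth at crop (238, 150), and the lid gap has narrowed. The narrow latch has not moved, and the arm is clear.

```bash
python3 -c "
from workcell import env
print(env.job_done())"
```

```text
the job is handed in; nothing more can be done
None
```

The wide case's lid is clamped: the loop is hooked behind the keeper tooth, the lever is flat and the lid is drawn in by eye (I didn't measure the gap). The narrow latch looks untouched; the job was handed in at about 12 s, and no verdict was returned.

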